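# Index the bevel jig and hold the sanding block flush on the slope

### The arm

A 6-joint arm with a two-finger parallel gripper is mounted at the origin on a cart in front of the work surface, level with it; the furniture and walls round the work are solid. World frame = base frame: x ahead of the robot, y to its left, z up, the work surface at z = 0. Lengths are in m, angles in rad, forces in N, time in s.
With the tool pointing down it reaches from about 0.25 to 0.775 m from the base axis. Payload 4 kg.
Tool frame: the origin (TCP) lies on the centre line of the jaws, within the pads' length; the fingertips stand 17 mm ahead of it and the grasp point (between the pads) lies 2 mm behind it; z points along the fingers, y is the line along which they close (so a half turn about z gives the same grasp; the last joint's range is limited). The gripper opens to 94 mm and grips with 3 to 60 N. Pads are 16 mm wide; open, the fingers measure 119 mm over their backs; the gripper's body (75 mm by 177 mm) begins 78 mm behind the grasp point.
Start: joints at [1.032, 0.087, 1.371, -0, 1.684, -0.103], TCP at [0.232, 0.499, 0.223] pointing down, gripper open.
Joint ranges: [-3.1, 3.1], [-0.76, 2.03], [0.27, 2.55], [-1.08, 4.22], [0.17, 2.65], [-2.57, 2.57]. Speed limits (rad/s): [2.79, 2.79, 3.14, 3.14, 3.14, 3.14].

### API

Orientations are given as [roll, pitch, yaw] about the fixed x, y, z axes, in that order (R = Rz(yaw) Ry(pitch) Rx(roll)).
In Python, from bench import robot gives the robot as it stands.
- The arm moves only by the tool servo_tool, never from a script. Its argument "plan" is a list of rows, each a list of 7 numbers: the shift along the tool's x, y, z normalised to -1 to 1, where 1 is 0.1 m, then the turn, a rotation vector about the tool's x, y, z normalised to -1 to 1, where 1 is pi/2 rad, then the finger opening in mm, from 0 to 94. In form: [[x, y, z, ax, ay, az, gripper], ...]. A call has 1 to 12 rows; each row is the pose to reach, as a shift and turn from the pose commanded when the call began, along the tool's axes at that moment; what a row does not reach only later rows make up. A row lasts 1/12 s, in which the tool goes at most 41.7 mm and 7.16 degrees, less where a joint would pass 70% of its speed; a pose out of reach is approached as far as the arm can. A call with a number of a shift or a turn outside -1 to 1 is refused whole. A call with a gripper value outside its range is refused whole. The fingers move at their own pace and stop on an object; the grip force is fixed at half the most. Time passes only in rows, so rows that repeat a pose let the fingers close. It gives the time, the measured TCP pose, the force, the opening and the grip force at its end, in the units of the state.
- robot.get_obs(): the state, without advancing time (a new reading comes with each control period).
- robot.snapshot(name): name is "scene" or "side" or "wrist"; returns the picture (420x560x3 uint8, red, green, blue); there is no depth.
- robot.camera_params(name): a dict with "camera_matrix" (3x3 intrinsics, pixels), "rvec" (rotation vector, rad) and "tvec" (3), from world to camera coordinates, as OpenCV has them; the wrist camera has in their place "tool_from_camera" (4x4, takes a point from camera to tool coordinates, whose origin is the TCP and whose axes are the flange's). Camera axes: x right, y down, z forward; pixel columns grow to the right and rows downward; lengths in m; the calibration is good to about 2 mm. A picture is of the moment at which its call begins: read the wrist's pose just before it. camera_params takes no time and is no camera call.
- robot.close_job(): hands the job in; it is judged then, once.
Trained networks look in the newest picture that a camera, given by its name, has taken for a name from the list of things; names that differ only in an ending like _2 or _b are one class to them, and where a whole thing is asked for, a point or a joint stands for the part that bears it (a point fixed in the world has none). Each returns a list of dicts, best first, with "conf" (0 to 1); they miss things now and then, are a little off and sometimes report something else, mostly with a low value. They report only what shows in the picture. A call takes as long as a camera call. They do not tell look-alikes from the thing itself.
- robot.find_in(thing, camera): "extent" ([centre column, centre row, width, height] in pixels, round what is visible of it).
The state is a dict: "time": time; "joint_positions": joint angles; "qvel": joint speeds; "joint_torque": joint torques, N m; "tool_pos": TCP position; "ee_rot": TCP orientation; "wrist_force": force on the tool from outside, world axes, zero at the start; "wrist_torque": the same for the moment, N m; "width": finger opening in m; "finger_force": force on a finger pad.
Only numpy, scipy, OpenCV 4.12 (cv2) and the standard library are available. Lean on these libraries where they do the work, as an engineer would, in place of code of your own. Each camera call takes 0.05 s, during which the arm holds its last target. There are 200 camera calls.

### The job

Slide the bevel jig's carrier along its rail by its front post until it clicks into the station at the index peg. Then pick up the black sanding block, lay its flat sole flush on the middle of the sloped pine board, long side running up the slope, and finish while still gripping it there, pressed gently so that the sprung board gives a little. Leave the wooden offcut, the tape measure and the screw jar alone.

Things in the scene. Friction and masses are not known exactly. Their poses are not given: they have to be found in the camera images.
- rail: fixed plywood and aluminium rail 360 mm long on the bench, running along its own y (left-right seen from the robot, up to 0.2 rad turned). Origin on the bench, under the rail at the station; z up, x away from the robot. A steel index peg 12 mm wide, 36 mm high stands in front of the rail at x = -152 mm, y = 0. The carrier always starts 70 to 130 mm from the station on the rail's +y (left) side
- carrier (a joint): position of the carrier along the rail in m, growing toward the rail's -y (right); 0 at the left end, 0.13 clicked in the station (post directly behind the index peg), 0.20 at the right end. Sliding friction about 1.2 N; the spring detent takes about 4 N to enter or leave and has about 1 mm of play
- post_top (a point): centre of the top of the carrier's upright black round grip post: 22 mm diameter, 60 mm tall, its top 113 mm above the bench, on the front of the carrier (robot's side), 115 mm in front of the table's hinge. x away from the robot, y along the rail
- board_face (a point): centre of the upper face of the pine board on the carrier: 130 mm (own x, up the slope, away from the robot) by 90 mm (own y, along the rail), z the outward normal. The slope is clamped at 0.14 to 0.38 rad to the level and differs from run to run; the face centre is about 114 mm above the bench. The board yields up to 8 mm along its normal, about 1.2 N per mm after 1 N of preload
- board: the same pine board, 130 x 90 x 18 mm, sprung on the tilting table of the carrier; origin at the centre of its underside, axes as board_face
- sanding_block: black rubber sanding block, 72 (x) x 108 (y) x 38 (z) mm, about 0.15 kg, lying loose at the robot's right in one of two places, long side roughly away from the robot. Origin at the centre of its flat underside (the sole), z up. The sole is a 72 x 108 mm plate 10 mm thick; the grip on it is 52 mm wide (x) and 94 mm long (y), from 10 to 38 mm above the sole
- wood_block2: loose pine offcut 86 x 104 x 35 mm lying flat in the other of the two places; leave alone. Origin at the centre of its underside
- tape_measure: loose yellow tape measure 75 x 89 x 34 mm left of the rail; leave alone. Origin at the centre of its underside
- screw_jar2: loose round jar with a red lid, 64 mm diameter, 88 mm tall, behind at the right; leave alone. Origin at the centre of its underside
Things that resemble listed ones, but are neither listed nor needed, are in the scene too. Leave any purple look-alike of the sanding_block alone.

How it is judged:
On the way:
1. the carrier is clicked into the station (within 5 mm) and the sanding block is not yet on the board (value of joint carrier between 0.125 and 0.135 m and contact force between sanding_block and board below 0.1 N), for 0.2 s.
At the end, for the whole second after the job is handed in: The carrier is in the station within 5 mm; the sanding block's sole lies flush on the board (within 0.05 rad and 3 mm), centred within 15 mm each way, long side up the slope within 0.2 rad, pressed with 2.2 to 20 N, still, and still held by the fingers (value of joint carrier between 0.125 and 0.135 m and angle between the z axis of sanding_block and the z axis of board_face, either way round below 0.05 rad and angle between the y axis of sanding_block and the x axis of board_face, either way round below 0.2 rad and x of sanding_block in the frame of board_face between -0.015 and 0.015 m and y of sanding_block in the frame of board_face between -0.015 and 0.015 m and z of sanding_block in the frame of board_face between -0.003 and 0.003 m and contact force between sanding_block and board between 2.2 and 20 N and contact force between the fingers and sanding_block above 1 N and linear speed of sanding_block below 0.02 m/s); the arm keeps its last pose, push and grip.
It fails at once if the wooden offcut is moved more than 20 mm (distance of wood_block2 from where it was at the start of the episode above 0.02 m).
It fails at once if the tape measure is moved more than 20 mm (distance of tape_measure from where it was at the start of the episode above 0.02 m).
It fails at once if the screw jar is moved more than 20 mm (distance of screw_jar2 from where it was at the start of the episode above 0.02 m).
It fails at once if the sanding block is slammed on the board (over 45 N) (contact force between sanding_block and board above 45 N).
It also fails if it takes over 54 s, if anything falls off the work surface, if the arm or the gripper's body presses on something with over 40 N, if the wrist force passes 120 N, or if a joint passes its speed limit or range.

## Working session

There is one attempt and no reset: what is moved stays moved. The work goes in short steps, Python scripts to look and compute and a tool call to move; the robot and the scene stay as the last step left them, time stands still between calls to the robot, and variables do not carry over. Pictures are saved under pics/ and viewed, at most 10 in all, crops included, and the job is handed in when it is done.

Besides the shell and the picture viewer there is one more tool, called after ">>>" by a JSON object that holds its "fn" and its "kwargs". servo_tool: Moves the arm, as the interface text tells. Scaled input: -1 to 1 covers 0.1 m each way for a shift and pi/2 rad each way for a turn. Its arguments: {"type":"object","properties":{"plan":{"type":"array","items":{"type":"array","items":{"type":"number"}}}},"required":["plan"]}

```bash
mkdir -p pics
cat > h.py <<'E'
import numpy as np, cv2
from scipy.spatial.transform import Rotation as R
from bench import robot
def P(n):
    c=robot.camera_params(n);K=np.array(c["camera_matrix"]);return K,cv2.Rodrigues(np.array(c["rvec"],float))[0],np.array(c["tvec"],float).reshape(3)
def ray(n,u,v,z):
    K,Rm,t=P(n);d=Rm.T@np.linalg.inv(K)@[u,v,1];o=-Rm.T@t;return o+d*(z-o[2])/d[2]
def proj(n,p):
    K,Rm,t=P(n);q=K@(Rm@np.array(p,float)+t);return q[:2]/q[2]
def save(n,f,crop=None,s=1):
    im=robot.snapshot(n)[:,:,::-1]
    if crop: a,b,c,d=crop; im=im[b:d,a:c]
    cv2.imwrite(f,cv2.resize(im,None,fx=s,fy=s,interpolation=cv2.INTER_CUBIC))
E
python3 - <<'E'
from h import *
a=robot.snapshot("scene");b=robot.snapshot("side")
cv2.imwrite("pics/a.png",a[:,:,::-1]);cv2.imwrite("pics/b.png",b[:,:,::-1])
for n in("scene","side"):
    K,Rm,t=P(n);print(n,K[0,0],(-Rm.T@t).round(3))
    for th in("rail","post_top","board_face","sanding_block","wood_block2"):
        print(th,[(np.round(d["extent"]).tolist(),round(d["conf"],2)) for d in robot.find_in(th,n)[:3]])
print(robot.camera_params("wrist"));o=robot.get_obs();print(o["time"],o["ee_rot"],o["wrist_force"])
E
```

```text
scene 438.4228049305432 [-0.008  1.025  1.277]
rail [([242.0, 251.0, 79.0, 82.0], 0.73)]
post_top [([233.0, 256.0, 62.0, 49.0], 0.58)]
board_face [([228.0, 251.0, 48.0, 38.0], 0.76)]
sanding_block [([348.0, 176.0, 22.0, 19.0], 0.87), ([320.0, 171.0, 24.0, 17.0], 0.81), ([328.0, 150.0, 22.0, 17.0], 0.57)]
wood_block2 [([318.0, 206.0, 27.0, 21.0], 0.63)]
side 417.40545457547773 [-0.188 -1.03   0.575]
rail [([245.0, 188.0, 36.0, 22.0], 0.64), ([264.0, 206.0, 86.0, 56.0], 0.59)]
post_top [([243.0, 198.0, 47.0, 38.0], 0.83)]
board_face [([245.0, 190.0, 37.0, 19.0], 0.63)]
sanding_block [([321.0, 298.0, 41.0, 25.0], 0.76), ([353.0, 276.0, 38.0, 32.0], 0.58)]
wood_block2 [([281.0, 261.0, 31.0, 28.0], 0.85)]
{'camera_matrix': array([[367.16569006,   0.        , 273.7511271 ],
       [  0.        , 367.16569006, 210.67795477],
       [  0.        ,   0.        ,   1.        ]]), 'tool_from_camera': array([[-5.81783979e-04, -9.62771037e-01, -2.70317577e-01,
         7.93937700e-02],
       [ 9.99999650e-01, -7.22505340e-04,  4.21073025e-04,
        -2.82229195e-04],
       [-6.00702806e-04, -2.70317237e-01,  9.62771120e-01,
        -1.62286168e-01],
       [ 0.00000000e+00,  0.00000000e+00,  0.00000000e+00,
         1.00000000e+00]])}
0.6 [3.14143598e+00 3.97381632e-05 2.70577926e+00] [-0.66561314 -0.34188258  1.01457909]
```

View pics/a.png

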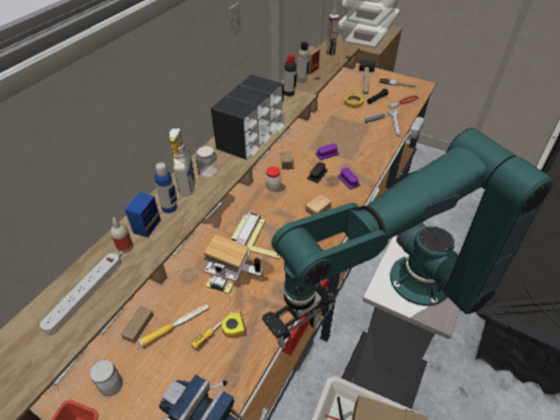

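View pics/b.png

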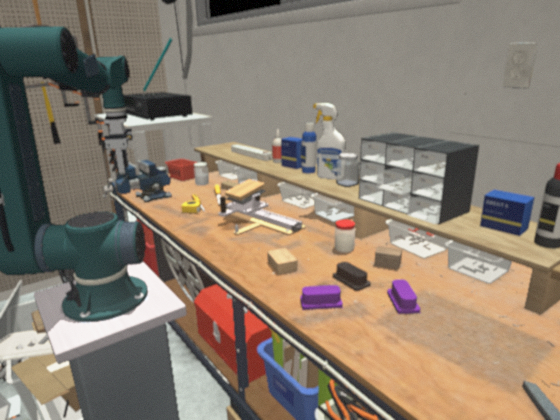

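The scene picture shows the black sanding block at (318,172), with purple look-alikes at (348,177) and (328,151). The offcut is at (318,206), the jar at (273,180) and the tape at (234,323). The carrier's board is at about (228,250), and a dark post or peg shows at (257,265). In the side view the black block is at (351,275) and the purple ones at (321,297) and (404,296). I choose the black one and check it in a crop.

Run:
```python
from h import *
print("sand",ray("scene",318,172,.02).round(3),ray("side",351,275,.02).round(3))
print("wood",ray("scene",318,206,.018).round(3),ray("side",282,261,.018).round(3))
print("board",ray("scene",228,250,.114).round(3),ray("side",245,189,.114).round(3))
print("tape",ray("scene",233,323,.018).round(3),"jar",ray("scene",273,181,.05).round(3))
a=robot.snapshot("scene")[190:310,190:300,::-1];b=robot.snapshot("side")
c=robot.snapshot("scene")[130:225,260:370,::-1]
b1=b[170:245,190:310,::-1];b2=b[240:320,260:430,::-1]
T=np.zeros((600,800,3),np.uint8)
for im,(x,y) in((a,(0,0)),(b1,(400,0)),(c,(0,300)),(b2,(400,300))):
    s=min(400/im.shape[1],300/im.shape[0]);q=cv2.resize(im,None,fx=s,fy=s,interpolation=cv2.INTER_CUBIC)[:300,:400];T[y:y+q.shape[0],x:x+q.shape[1]]=q
cv2.imwrite("pics/c.png",T)
```

```text
sand [ 0.552 -0.331  0.02 ] [ 0.552 -0.337  0.02 ]
wood [ 0.463 -0.144  0.018] [ 0.46  -0.151  0.018]
board [0.604 0.284 0.114] [0.596 0.258 0.114]
tape [0.473 0.466 0.018] jar [ 0.679 -0.156  0.05 ]
```

View pics/c.png

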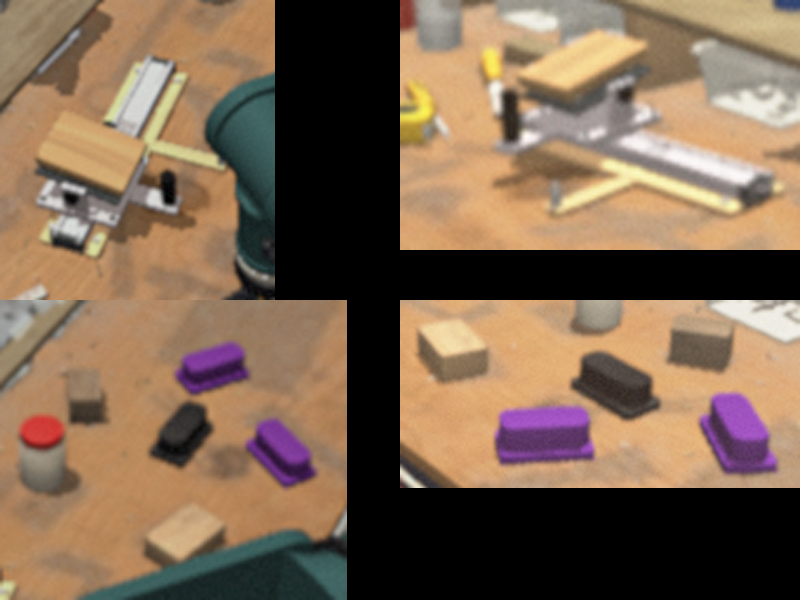

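The crop confirms one black block at about (318,172), with its long side pointing roughly away from the robot. The post's top is at scene (257,261) and side (223,198), and the index peg at side (236,223).

Run:
```python
from h import *
print("post",ray("scene",256.8,260.5,.113).round(3),ray("side",223,198.5,.113).round(3))
print("peg",ray("side",236.5,223,.036).round(3),ray("scene",279,253,.0).round(3))
o=robot.get_obs();print(o["time"],o["tool_pos"],R.from_euler("xyz",o["ee_rot"]).as_matrix().round(3))
```

```text
post [0.495 0.275 0.113] [0.477 0.216 0.113]
peg [0.49  0.153 0.036] [0.49  0.132 0.   ]
0.75 [0.23217475 0.49860073 0.22254253] [[-0.907  0.422  0.   ]
 [ 0.422  0.907  0.   ]
 [-0.     0.    -1.   ]]
```

>>> {"fn": "servo_tool", "kwargs": {"plan": [[-1, -0.5, -0.4, 0, 0, -0.277, 94], [-1, -0.5, -0.4, 0, 0, -0.277, 94], [-1, -0.5, -0.4, 0, 0, -0.277, 94], [-1, -0.5, -0.4, 0, 0, -0.277, 94]]}}

```text
time: 1.08
tool_pos: [0.3053, 0.4083, 0.2657]
ee_rot: [3.14, 0.006, 3.141]
wrist_force: [0.2, -0.0, 0.7]
width: 0.0939
finger_force: 0.0
```

>>> {"fn": "servo_tool", "kwargs": {"plan": [[-1, -1, 0, 0, 0, 0, 94], [-1, -1, 0, 0, 0, 0, 94], [-1, -1, 0, 0, 0, 0, 94], [-1, -1, 0, 0, 0, 0, 94]]}}

```text
time: 1.42
tool_pos: [0.4044, 0.3077, 0.2625]
ee_rot: [-3.14, 0.002, 3.137]
wrist_force: [0.3, 0.8, 0.3]
width: 0.094
finger_force: 0.0
```

>>> {"fn": "servo_tool", "kwargs": {"plan": [[0, -0.6, 0, 0, 0, 0, 94], [0, -0.6, 0, 0, 0, 0, 94], [0, -0.6, 0, 0, 0, 0, 94], [0, -0.6, 0, 0, 0, 0, 94], [0, -0.6, 0, 0, 0, 0, 94]]}}

```text
time: 1.83
tool_pos: [0.4016, 0.2517, 0.2626]
ee_rot: [3.141, 0.0, 3.141]
wrist_force: [-0.2, 0.5, 0.2]
width: 0.0939
finger_force: 0.0
```

```bash
cat >> h.py <<'E'
def tool():
    o=robot.get_obs();return R.from_euler("xyz",o["ee_rot"]).as_matrix(),np.array(o["tool_pos"])
def wcam():
    c=robot.camera_params("wrist");T=np.array(c["tool_from_camera"]);Rt,p=tool()
    return np.array(c["camera_matrix"]),Rt@T[:3,:3],Rt@T[:3,3]+p
def wray(u,v,z):
    K,Rc,o=wcam();d=Rc@np.linalg.inv(K)@[u,v,1];return o+d*(z-o[2])/d[2]
def wproj(p):
    K,Rc,o=wcam();q=K@(Rc.T@(np.array(p)-o));return q[:2]/q[2]
def st():
    o=robot.get_obs();print("t",round(o["time"],2),"p",np.round(o["tool_pos"],4),"rpy",np.round(o["ee_rot"],3),"F",np.round(o["wrist_force"],2),"M",np.round(o["wrist_torque"],2),"w",round(o["width"],4),np.round(o["finger_force"],1))
E
python3 - <<'E'
from h import *
st();save("wrist","pics/d.png")
for th in("post_top","board_face","rail"):print(th,[(np.round(d["extent"]).tolist(),round(d["conf"],2)) for d in robot.find_in(th,"wrist")[:3]])
E
```

```text
t 1.83 p [0.4016 0.2517 0.2626] rpy [3.141 0.    3.141] F [-0.19  0.52  0.22] M [ 0.01 -0.05 -0.02] w 0.0939 0.0
post_top [([301.0, 338.0, 121.0, 161.0], 0.58)]
board_face [([306.0, 374.0, 101.0, 90.0], 0.84)]
rail [([252.0, 331.0, 253.0, 178.0], 0.55)]
```

View pics/d.png

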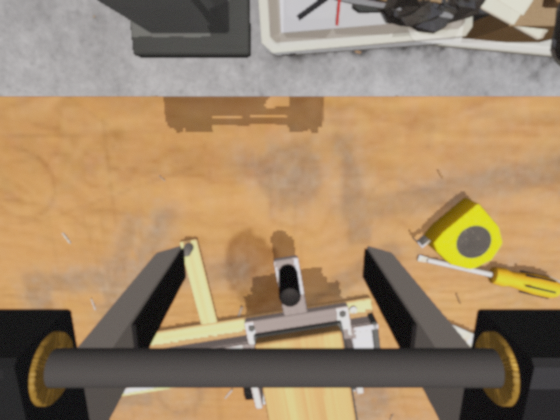

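The post's top is at (290,296) and the peg's at (188,249). The rail edge runs from about (150,340) to (370,305), and the tape at (470,235) is well clear.

Run:
```python
from h import *
p=wray(290,296,.113);g=wray(188,248,.036);a=wray(150,340,.012);b=wray(370,303,.012);c=wray(210,323,.012)
print("post",p.round(4),"postbase",wray(289,268,.053).round(4),"peg",g.round(4),a.round(3),b.round(3),c.round(3))
d=(b-a);th=np.arctan2(-d[0],d[1]);print("rail yaw",th)
d2=c-g;print("arm dir yaw",np.arctan2(d2[1],d2[0]))
for t in (th,np.arctan2(d2[1],d2[0])):
    ey=np.array([-np.sin(t),np.cos(t)]);ex=np.array([np.cos(t),np.sin(t)]);v=p[:2]-g[:2];print("along",v@ey,"ahead",v@ex)
```

```text
post [0.4931 0.2675 0.113 ] postbase [0.4918 0.269  0.053 ] peg [0.475  0.1552 0.036 ] [0.612 0.092 0.012] [0.558 0.373 0.012] [0.587 0.171 0.012]
rail yaw 0.18823753149181527
arm dir yaw 0.1395687106760975
along 0.10693908469695007 ahead 0.03877101875450535
along 0.10869865377744074 ahead 0.03352256550527914
```

>>> {"fn": "servo_tool", "kwargs": {"plan": [[-0.91, 0.165, 1, 0, 0, -0.108, 94], [-0.91, 0.165, 1, 0, 0, -0.108, 94], [-0.91, 0.165, 1, 0, 0, -0.108, 94], [-0.91, 0.165, 1, 0, 0, -0.108, 94], [-0.91, 0.165, 1, 0, 0, -0.108, 94], [-0.91, 0.165, 1, 0, 0, -0.108, 94]]}}

```text
time: 2.53
tool_pos: [0.492, 0.2678, 0.1625]
ee_rot: [-3.142, -0.002, -2.972]
wrist_force: [0.3, -0.1, 0.1]
width: 0.094
finger_force: 0.0
```

>>> {"fn": "servo_tool", "kwargs": {"plan": [[0, 0, 0.35, 0, 0, 0, 94], [0, 0, 0.68, 0, 0, 0, 94], [0, 0, 0.68, 0, 0, 0, 60], [0, 0, 0.68, 0, 0, 0, 40], [0, 0, 0.68, 0, 0, 0, 10], [0, 0, 0.68, 0, 0, 0, 10], [0, 0, 0.68, 0, 0, 0, 10], [0, 0, 0.68, 0, 0, 0, 10], [0, 0, 0.68, 0, 0, 0, 10]]}}

```text
time: 3.28
tool_pos: [0.4933, 0.2677, 0.0958]
ee_rot: [3.141, 0.002, -2.973]
wrist_force: [-0.1, 0.2, 0.5]
width: 0.0506
finger_force: 0.0
```

Run:
```python
from h import *
st();save("wrist","pics/e.png")
```

```text
t 3.28 p [0.4933 0.2677 0.0958] rpy [ 3.141e+00  2.000e-03 -2.973e+00] F [-0.12  0.19  0.53] M [ 0.05  0.01 -0.02] w 0.0506 0.0
```

View pics/e.png

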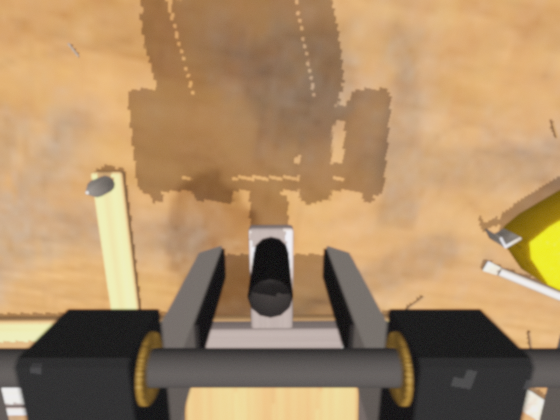

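The post's top is at (270,297), centred between the fingers, and the rail edge is level in the image, so the yaw of 0.17 holds. The peg's top is at (99,186).

Run:
```python
from h import *
p=wray(270,297,.113);g=wray(99,186,.036);print(p,g)
for t in(.15,.169,.19):
    ey=np.array([-np.sin(t),np.cos(t)]);ex=np.array([np.cos(t),np.sin(t)]);v=p[:2]-g[:2];print(t,"along",v@ey,"ahead",v@ex)
# edges of rail/carrier: direction of the peg arm edges and rail edge
for q in [((0,321),(160,321)),((95,200),(110,315)),((125,180),(138,310)),((250,228),(292,228))]:
    a,b=[wray(*x,.01) for x in q];d=b-a;print(q,np.arctan2(d[1],d[0]).round(3),np.arctan2(-d[0],d[1]).round(3))
```

```text
[0.49377585 0.26616078 0.113     ] [0.47861125 0.15632712 0.036     ]
0.15 along 0.10633417497206193 ahead 0.03140765333368892
0.169 along 0.10571827272106575 ahead 0.03342221219178392
0.19 along 0.10499314782861253 ahead 0.035634763419410805
((0, 321), (160, 321)) 1.738 0.168
((95, 200), (110, 315)) 0.162 -1.408
((125, 180), (138, 310)) 0.157 -1.414
((250, 228), (292, 228)) 1.739 0.168
```

>>> {"fn": "servo_tool", "kwargs": {"plan": [[0, 0, 0, 0, 0, 0, 10], [0, 0, 0, 0, 0, 0, 10], [0, 0, 0, 0, 0, 0, 10], [0, 0, 0, 0, 0, 0, 10], [0, 0, 0, 0, 0, 0, 10], [0, 0, 0, 0, 0, 0, 10], [0, 0, 0, 0, 0, 0, 10]]}}

```text
time: 3.92
tool_pos: [0.4927, 0.2672, 0.0943]
ee_rot: [-3.141, -0.0, -2.973]
wrist_force: [0.6, -1.2, -0.6]
width: 0.0207
finger_force: 29.3
```

>>> {"fn": "servo_tool", "kwargs": {"plan": [[0, -0.1, 0, 0, 0, 0, 10], [0, -0.2, 0, 0, 0, 0, 10], [0, -0.3, 0, 0, 0, 0, 10], [0, -0.4, 0, 0, 0, 0, 10], [0, -0.5, 0, 0, 0, 0, 10], [0, -0.6, 0, 0, 0, 0, 10], [0, -0.7, 0, 0, 0, 0, 10], [0, -0.8, 0, 0, 0, 0, 10], [0, -0.9, 0, 0, 0, 0, 10], [0, -0.96, 0, 0, 0, 0, 10], [0, -0.96, 0, 0, 0, 0, 10]]}}

```text
time: 4.83
tool_pos: [0.5099, 0.1703, 0.0944]
ee_rot: [-3.139, 0.001, -2.974]
wrist_force: [5.2, -0.7, -4.4]
width: 0.0207
finger_force: 28.8
```

Run:
```python
from h import *
st();save("wrist","pics/f.png")
```

```text
t 4.83 p [0.5099 0.1703 0.0944] rpy [-3.139e+00  1.000e-03 -2.974e+00] F [ 5.22 -0.7  -4.43] M [ 0.08 -0.95 -0.01] w 0.0207 28.8
```

View pics/f.png

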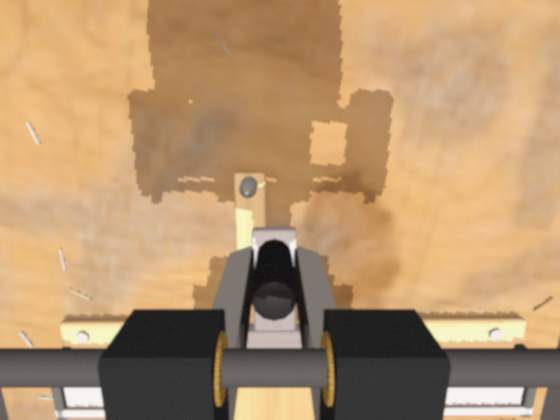

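The peg's top is now at (249,184) and the post's at (274,298), so about 10 mm remain.

Run:
```python
from h import *
p=wray(274,298,.113);g=wray(249,185,.036);print(p,g,wray(251,181,.03))
for t in(.15,.169,.19):
    ey=np.array([-np.sin(t),np.cos(t)]);ex=np.array([np.cos(t),np.sin(t)]);v=p[:2]-g[:2];w=tool()[1][:2]-g[:2];print(t,"along",v@ey,w@ey,"ahead",v@ex)
```

```text
[0.51015438 0.17099538 0.113     ] [0.47908749 0.15019073 0.036     ] [0.47765542 0.15084292 0.03      ]
0.15 along 0.01592846023435744 0.015651902302080172 ahead 0.03382705318761961
0.169 along 0.015282909892473176 0.01501433126423814 ahead 0.03412357012409601
0.19 along 0.01456299783064633 0.014303351114123907 ahead 0.034436963672486325
```

>>> {"fn": "servo_tool", "kwargs": {"plan": [[-0.02, -0.03, 0, 0, 0, 0, 10], [-0.02, -0.05, 0, 0, 0, 0, 10], [-0.02, -0.05, 0, 0, 0, 0, 10]]}}

```text
time: 5.13
tool_pos: [0.5102, 0.1691, 0.0944]
ee_rot: [3.138, -0.003, -2.972]
wrist_force: [-1.8, 6.0, -2.0]
width: 0.0206
finger_force: 29.4
```

>>> {"fn": "servo_tool", "kwargs": {"plan": [[0, -0.02, 0, 0, 0, 0, 10], [0, -0.04, 0, 0, 0, 0, 10], [0, -0.04, 0, 0, 0, 0, 10]]}}

```text
time: 5.38
tool_pos: [0.5103, 0.1681, 0.0943]
ee_rot: [3.132, -0.003, -2.971]
wrist_force: [-2.7, 10.8, -2.6]
width: 0.0207
finger_force: 29.4
```

>>> {"fn": "servo_tool", "kwargs": {"plan": [[0, 0, 0, 0, 0, 0, 10], [0, 0, 0, 0, 0, 0, 10]]}}

```text
time: 5.55
tool_pos: [0.5104, 0.1679, 0.0944]
ee_rot: [3.133, -0.003, -2.971]
wrist_force: [-2.3, 11.4, -1.2]
width: 0.0204
finger_force: 29.4
```

Run:
```python
from h import *
st()
a=robot.snapshot("scene")[200:290,190:310,::-1];b=robot.snapshot("side")[160:250,190:310,::-1];w=robot.snapshot("wrist")[:,:,::-1]
st()
T=np.zeros((600,800,3),np.uint8)
T[:300,:400]=cv2.resize(a,(400,300));T[:300,400:]=cv2.resize(b,(400,300));T[300:,:400]=cv2.resize(w,(400,300))
T[300:,400:]=cv2.resize(w[150:330,160:400],(400,300))
cv2.imwrite("pics/g.png",T)
```

```text
t 5.55 p [0.5104 0.1679 0.0944] rpy [ 3.133e+00 -3.000e-03 -2.971e+00] F [-2.26 11.41 -1.19] M [1.89 0.38 0.05] w 0.0204 29.4
t 5.7 p [0.5104 0.1679 0.0943] rpy [ 3.133e+00 -3.000e-03 -2.971e+00] F [-2.03 11.02 -1.67] M [1.87 0.35 0.03] w 0.0207 29.4
```

View pics/g.png

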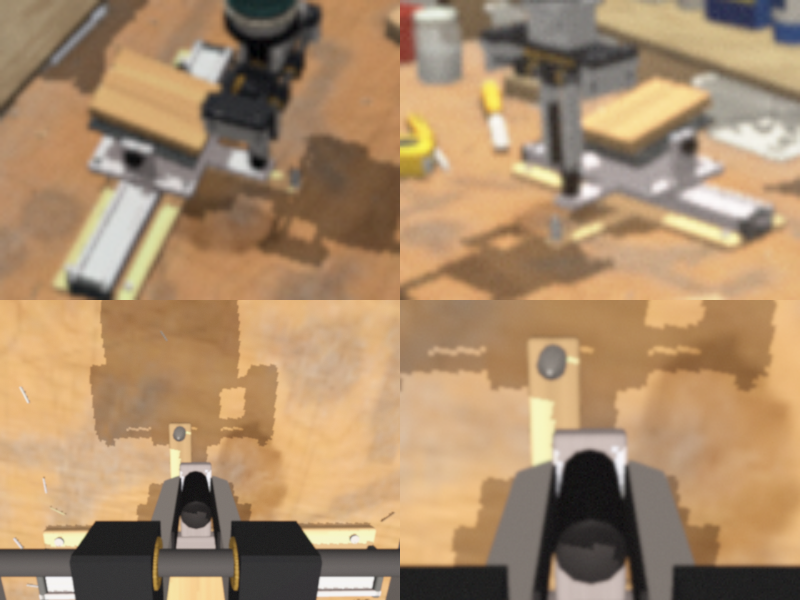

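The post is still 12–14 mm short of the peg line, with 11 N resisting. I push on in small steps toward the station.

>>> {"fn": "servo_tool", "kwargs": {"plan": [[0, -0.015, 0, 0, 0, 0, 10], [0, -0.03, 0, 0, 0, 0, 10], [0, -0.03, 0, 0, 0, 0, 10]]}}

```text
time: 5.95
tool_pos: [0.5115, 0.1619, 0.0944]
ee_rot: [3.14, -0.003, -2.972]
wrist_force: [-1.9, 3.2, -1.1]
width: 0.0203
finger_force: 29.4
```

>>> {"fn": "servo_tool", "kwargs": {"plan": [[0, -0.02, 0, 0, 0, 0, 10], [0, -0.04, 0, 0, 0, 0, 10], [0, -0.04, 0, 0, 0, 0, 10]]}}

```text
time: 6.2
tool_pos: [0.5126, 0.1555, 0.0944]
ee_rot: [-3.139, -0.003, -2.973]
wrist_force: [-3.5, -2.6, 0.0]
width: 0.0207
finger_force: 29.7
```

Run:
```python
from h import *
st();w=robot.snapshot("wrist");g=cv2.cvtColor(w,cv2.COLOR_RGB2HSV)
m=((g[...,1]<60)&(g[...,2]<150)).astype(np.uint8)[165:205,200:320]
n,l,s,c=cv2.connectedComponentsWithStats(m)
print([(s[i].tolist(),(c[i]+[200,165]).round(1).tolist()) for i in range(1,n) if s[i,4]>40])
```

```text
t 6.2 p [0.5126 0.1555 0.0944] rpy [-3.139e+00 -3.000e-03 -2.973e+00] F [-3.52 -2.6   0.03] M [-0.34  0.64 -0.05] w 0.0207 29.7
[([63, 12, 16, 20, 232], [270.9, 186.5])]
```

>>> {"fn": "servo_tool", "kwargs": {"plan": [[0, -0.01, 0, 0, 0, 0, 10], [0, -0.01, 0, 0, 0, 0, 10], [0, -0.01, 0, 0, 0, 0, 10]]}}

```text
time: 6.5
tool_pos: [0.5127, 0.1551, 0.0943]
ee_rot: [-3.14, -0.003, -2.973]
wrist_force: [-5.5, -2.7, 2.2]
width: 0.0207
finger_force: 29.9
```

>>> {"fn": "servo_tool", "kwargs": {"plan": [[0.01, 0, 0, 0, 0, 0, 24], [0.01, 0, 0, 0, 0, 0, 40], [0.01, 0, 0, 0, 0, 0, 60], [0.01, 0, 0, 0, 0, 0, 60]]}}

```text
time: 6.83
tool_pos: [0.5135, 0.1563, 0.0949]
ee_rot: [3.141, 0.002, -2.973]
wrist_force: [-0.5, -0.2, -0.8]
width: 0.0404
finger_force: 0.0
```

Run:
```python
from h import *
st();save("wrist","pics/h.png")
```

```text
t 6.83 p [0.5135 0.1563 0.0949] rpy [ 3.141e+00  2.000e-03 -2.973e+00] F [-0.54 -0.22 -0.79] M [ 0.03 -0.03 -0.03] w 0.0404 0.0
```

View pics/h.png

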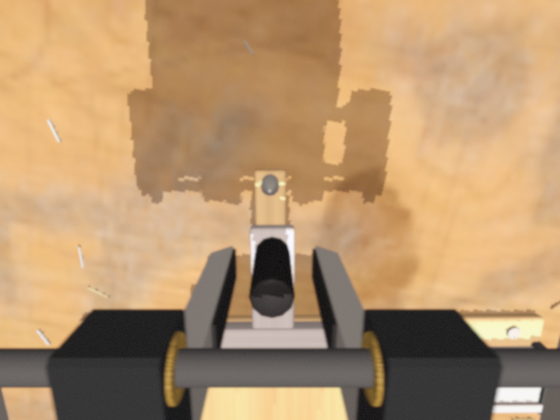

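The post at (272,297) is directly behind the peg at (270,184), and there is no contact now, so the carrier is in the station. Next I rise and view the board from above.

>>> {"fn": "servo_tool", "kwargs": {"plan": [[0, 0, -0.4, 0, 0, 0, 94], [0, 0, -0.8, 0, 0, 0, 94], [-0.2, 0, -1, 0, 0, 0, 94], [-0.6, 0, -1, 0, 0, 0, 94]]}}

```text
time: 7.22
tool_pos: [0.5736, 0.1672, 0.2037]
ee_rot: [3.141, 0.014, -2.972]
wrist_force: [1.9, 0.7, 2.1]
width: 0.0711
finger_force: 0.0
```

>>> {"fn": "servo_tool", "kwargs": {"plan": [[0, 0, -0.4, 0, 0, 0, 94], [0, 0, -0.8, 0, 0, 0, 94], [0, 0, -1, 0, 0, 0, 94], [0, 0, -1, 0, 0, 0, 94], [0, 0, -1, 0, 0, 0, 94]]}}

```text
time: 7.63
tool_pos: [0.5728, 0.1665, 0.2963]
ee_rot: [3.141, 0.004, -2.973]
wrist_force: [-0.3, -0.2, -1.6]
width: 0.0937
finger_force: 0.0
```

Run:
```python
from h import *
import pickle
st();w=robot.snapshot("wrist");pickle.dump((w,tool()),open("v1.pkl","wb"));cv2.imwrite("pics/i1.png",w[:,:,::-1])
print([(np.round(d["extent"]).tolist(),round(d["conf"],2)) for d in robot.find_in("board_face","wrist")[:3]])
```

```text
t 7.63 p [0.5728 0.1665 0.2963] rpy [ 3.141  0.004 -2.973] F [-0.33 -0.23 -1.6 ] M [ 0.04 -0.03 -0.  ] w 0.0937 0.0
[]
```

>>> {"fn": "servo_tool", "kwargs": {"plan": [[-0.3, 0, 0, 0, 0, 0, 94], [-0.6, 0, 0, 0, 0, 0, 94], [-0.8, 0, 0, 0, 0, 0, 94], [-0.8, 0, 0, 0, 0, 0, 94], [-0.8, 0, 0, 0, 0, 0, 94]]}}

```text
time: 8.15
tool_pos: [0.6501, 0.1796, 0.2909]
ee_rot: [-3.142, -0.006, -2.973]
wrist_force: [-0.3, -0.4, -0.4]
width: 0.0942
finger_force: 0.0
```

Run:
```python
from h import *
import pickle
st();w=robot.snapshot("wrist");pickle.dump((w,tool()),open("v2.pkl","wb"))
s=robot.snapshot("scene");pickle.dump(s,open("v3.pkl","wb"))
print([(np.round(d["extent"]).tolist(),round(d["conf"],2)) for d in robot.find_in("board_face","wrist")[:3]])
a=cv2.imread("pics/i1.png")
T=np.vstack([cv2.resize(a[120:420],(560,300)),cv2.resize(w[120:420,:,::-1],(560,300))]);cv2.imwrite("pics/i.png",T)
```

```text
t 8.15 p [0.6501 0.1796 0.2909] rpy [-3.142 -0.006 -2.973] F [-0.3  -0.41 -0.39] M [ 0.03 -0.03 -0.05] w 0.0942 0.0
[([274.0, 174.0, 99.0, 140.0], 0.58)]
```

View pics/i.png

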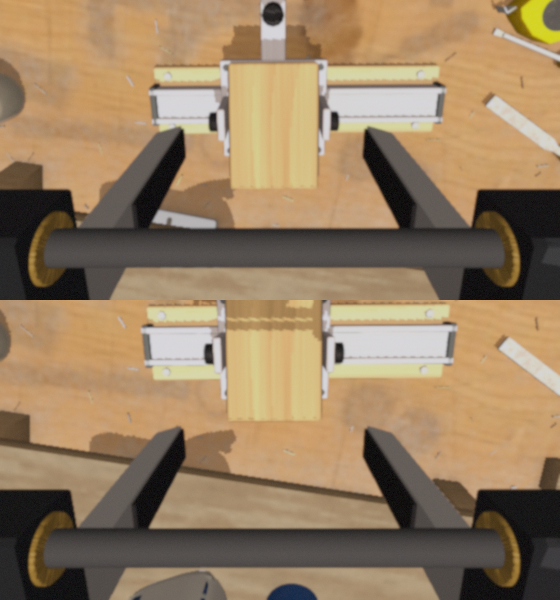

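In view 1 (full-image rows) the board spans columns 230–318 and rows 181–308. In view 2 its far edge is at row 238. I fit the edges at subpixel level in both views.

```bash
cat > fit.py <<'E'
from h import *
import pickle
from scipy.optimize import least_squares
c=robot.camera_params("wrist");K=np.array(c["camera_matrix"]);Tc=np.array(c["tool_from_camera"])
def peaks(g,lo,hi,n=4):
    g=cv2.GaussianBlur(g.reshape(-1,1),(1,3),0).ravel()
    L=[i for i in range(lo,hi) if abs(g[i])>=abs(g[i-1]) and abs(g[i])>=abs(g[i+1])];L.sort(key=lambda i:-abs(g[i]))
    return [(i,int(g[i])) for i in L[:n]]
for f,near,far in(("v1.pkl",(165,198),(295,322)),("v2.pkl",(92,122),(225,255))):
    w=pickle.load(open(f,"rb"))[0].astype(float)
    h,s,v=cv2.split(cv2.cvtColor(w.astype(np.uint8),cv2.COLOR_RGB2HSV));
    for nm,ch in(("b",w[...,2]),("r",w[...,0])):
        gy=np.diff(ch,axis=0,append=0);gx=np.diff(ch,axis=1,append=0)
        for cl in((240,262),(288,308)):
            p=gy[:,cl[0]:cl[1]].mean(1);print(f,nm,cl,"near",peaks(p,*near),"far",peaks(p,*far))
        for fr in(.25,.8):
            r=int(near[0]+15+fr*(far[0]-near[0]));p=gx[r-4:r+5].mean(0);print(f,nm,"row",r,"L",peaks(p,215,250,3),"R",peaks(p,298,335,3))
E
python3 fit.py
python3 - <<'E'
import pickle,cv2,numpy as np
a=pickle.load(open("v1.pkl","rb"))[0][170:325,210:340,::-1];b=pickle.load(open("v2.pkl","rb"))[0][95:250,210:340,::-1]
cv2.imwrite("pics/j.png",cv2.resize(np.hstack([a,b]),None,fx=3,fy=3,interpolation=cv2.INTER_NEAREST))
E
```

```text
v1.pkl b (240, 262) near [(179, 14), (184, 10), (181, -5), (169, 0)] far [(307, -5), (316, 1), (311, 0), (296, 0)]
v1.pkl b (288, 308) near [(178, 16), (183, 9), (181, -6), (173, 0)] far [(307, -5), (318, 2), (321, 0), (313, 0)]
v1.pkl b row 212 L [(227, -15), (230, 5), (221, 4)] R [(321, 17), (328, 16), (325, -13)]
v1.pkl b row 284 L [(230, 11), (227, -3), (249, -1)] R [(316, -11), (319, 4), (311, -1)]
v1.pkl r (240, 262) near [(182, 19), (177, -6), (174, 1), (170, 0)] far [(308, -4), (314, 0), (318, 0), (295, 0)]
v1.pkl r (288, 308) near [(182, 20), (177, -6), (171, 0), (168, 0)] far [(307, -3), (319, 1), (316, -1), (304, -1)]
v1.pkl r row 212 L [(229, 18), (221, 4), (226, -3)] R [(317, -21), (328, 11), (321, 11)]
v1.pkl r row 284 L [(230, 15), (227, -5), (222, 0)] R [(316, -15), (319, 10), (332, -1)]
v2.pkl b (240, 262) near [(103, 6), (97, 0), (92, 0), (108, 0)] far [(240, -9), (243, 1), (248, 1), (228, 0)]
v2.pkl b (288, 308) near [(102, 12), (118, 2), (112, 1), (95, -1)] far [(240, -8), (243, 1), (248, 0), (228, 0)]
v2.pkl b row 140 L [(224, -31), (217, 17), (241, 2)] R [(321, 32), (329, -22), (311, -4)]
v2.pkl b row 213 L [(220, 33), (225, -29), (228, 5)] R [(327, -30), (322, 27), (318, -6)]
v2.pkl r (240, 262) near [(103, 10), (100, -1), (93, 1), (121, 0)] far [(240, -6), (236, -2), (242, 2), (248, 0)]
v2.pkl r (288, 308) near [(102, 15), (112, 2), (118, 2), (95, 0)] far [(240, -5), (242, 2), (235, 0), (250, 0)]
v2.pkl r row 140 L [(224, -14), (226, 9), (216, -5)] R [(322, 18), (319, -10), (312, -4)]
v2.pkl r row 213 L [(227, 18), (224, -18), (220, 5)] R [(320, -20), (323, 18), (326, -4)]
```

View pics/j.png

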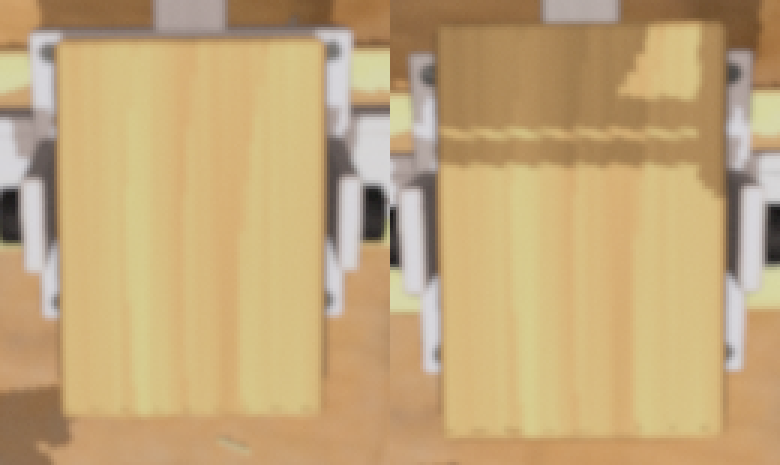

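```bash
cat > fit2.py <<'E'
from h import *
import pickle
from scipy.optimize import least_squares
c=robot.camera_params("wrist");K=np.array(c["camera_matrix"]);Tc=np.array(c["tool_from_camera"])
C={"v1.pkl":[(229.3,182.5),(317.8,182.5),(230.8,308),(316.2,308)],"v2.pkl":[(226.2,103),(320.3,103),(227.8,240.5),(320.2,240.5)]}
V=[(pickle.load(open(f,"rb"))[1],np.array(C[f])) for f in C]
# image left = tool -y = rail's -y
L=np.array([[-.065,-.045,0],[-.065,.045,0],[.065,-.045,0],[.065,.045,0]])
def res(q,full=False,fixz=True):
    Rb=(R.from_euler("z",q[4])*R.from_euler("y",-q[3])).as_matrix();W=L@Rb.T+q[:3];r=[]
    for (Rt,p),uv in V:
        Rc=Rt@Tc[:3,:3];o=Rt@Tc[:3,3]+p;x=(W-o)@Rc@K.T;r.append(x[:,:2]/x[:,2:]-uv)
    r=np.concatenate(r)
    return r if full else np.append(r.ravel(),(q[2]-.114)/.001*.5 if fixz else 0)
for fz in(True,False):
    s=least_squares(lambda q:res(q,fixz=fz),[.62,.17,.114,.25,.17]);print(s.x.round(4));print(res(s.x,True).round(1).tolist())
    J=np.linalg.inv(s.jac.T@s.jac);print("sd",np.sqrt(np.diag(J)).round(4))
E
python3 fit2.py
```

```text
[0.6289 0.1762 0.1072 0.1774 0.1702]
[[-0.9, 1.1], [0.7, 0.9], [-0.6, 1.6], [1.0, 1.5], [-0.7, -0.7], [1.1, -0.9], [-0.4, -1.3], [-0.2, -1.4]]
sd [0.0005 0.0004 0.0012 0.0298 0.0045]
[0.6295 0.1763 0.1037 0.1968 0.1702]
[[-0.3, 1.0], [0.1, 0.8], [-0.4, 0.8], [0.7, 0.6], [-0.0, 0.3], [0.4, 0.2], [-0.1, -1.7], [-0.5, -1.9]]
sd [0.0006 0.0004 0.0015 0.0319 0.0046]
```

The slope comes out near 0.18, with a spread of about 0.03, which is weak. On the way to the block I take an oblique view from the right.

>>> {"fn": "servo_tool", "kwargs": {"plan": [[0.4, -0.3, 0, 0, 0, 0, 94], [0.8, -0.6, 0, 0, 0, 0, 94], [0.8, -1, 0, 0, 0, 0, 94], [0.8, -1, 0, 0, 0, 0, 94]]}}

```text
time: 8.63
tool_pos: [0.586, 0.0636, 0.2961]
ee_rot: [-3.139, 0.001, -2.976]
wrist_force: [0.1, 0.3, 0.2]
width: 0.0942
finger_force: 0.0
```

>>> {"fn": "servo_tool", "kwargs": {"plan": [[0, -0.3, 0, -0.08, 0, 0, 94], [0, -0.6, 0, -0.16, 0, 0, 94], [0, -1, 0, -0.24, 0, 0, 94], [0, -1, 0, -0.32, 0, 0, 94], [0, -1, 0, -0.4, 0, 0, 94], [0, -1, 0, -0.48, 0, 0, 94], [0, -1, 0, -0.55, 0, 0, 94], [0, -1, 0, -0.55, 0, 0, 94], [0, -1, 0, -0.55, 0, 0, 94], [0, -1, 0, -0.55, 0, 0, 94]]}}

```text
time: 9.47
tool_pos: [0.6053, -0.0301, 0.2958]
ee_rot: [2.281, 0.002, -2.972]
wrist_force: [-0.9, -0.0, 1.0]
width: 0.0942
finger_force: 0.0
```

Run:
```python
from h import *
import pickle
st();w=robot.snapshot("wrist");pickle.dump((w,tool()),open("v4.pkl","wb"))
d=robot.find_in("board_face","wrist");print([(np.round(q["extent"]).tolist(),round(q["conf"],2)) for q in d[:2]])
Rb=(R.from_euler("z",.17)*R.from_euler("y",-.18)).as_matrix()
L=np.array([[-.065,-.045,0],[-.065,.045,0],[.065,-.045,0],[.065,.045,0]])
P4=np.array([wproj(Rb@l+[.629,.176,.11]) for l in L]);print(P4.round())
a=np.maximum(P4.min(0)-25,0).astype(int);b=P4.max(0).astype(int)+25;im=w[a[1]:b[1],a[0]:b[0],::-1];s=min(800/im.shape[1],600/im.shape[0]);print(a,b,s)
cv2.imwrite("pics/k.png",cv2.resize(im,None,fx=s,fy=s,interpolation=cv2.INTER_CUBIC))
```

```text
t 9.47 p [ 0.6053 -0.0301  0.2958] rpy [ 2.281e+00  2.000e-03 -2.972e+00] F [-0.91 -0.05  1.03] M [-0.28 -0.03 -0.03] w 0.0942 0.0
[([258.0, 227.0, 72.0, 114.0], 0.75)]
[[229. 175.]
 [280. 166.]
 [245. 284.]
 [292. 261.]]
[203 140] [317 309] 3.5502958579881656
```

View pics/k.png

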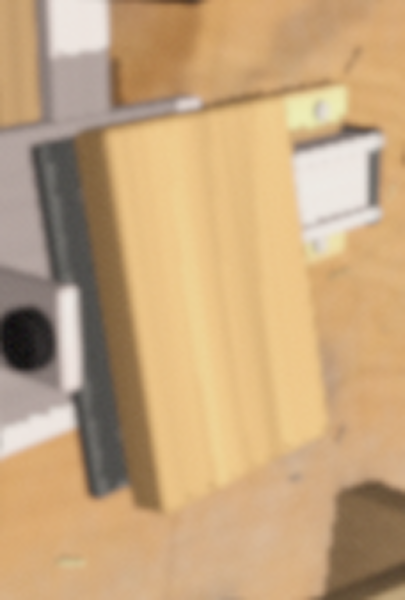

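The crop shows the board's top-face corners at about (104,131), (280,95), (166,512) and (327,435) crop pixels. That view makes 11 pictures, one over the limit of 10, so I work from numbers only from here.

```bash
cat > fit3.py <<'E'
exec(open("fit2.py").read().split("for fz in")[0])
s=3.5503
V.append((pickle.load(open("v4.pkl","rb"))[1],(np.array([(104,131),(280,95),(166,512),(327,435)])+.5)/s-.5+[203,140]))
def run(lab,bias):
    def f(q):
        r=res(q[:5],True)
        if bias:
            # small constant camera mount error: pixel offset + shared
            r=r+np.tile(q[5:7],(12,1))
            return np.concatenate([r.ravel(),[(q[2]-.114)/.002],q[5:7]/4])
        return np.append(r.ravel(),(q[2]-.114)/.004)
    z=least_squares(f,[.63,.176,.11,.2,.17]+([0,0] if bias else []),loss="soft_l1");print(lab,z.x.round(4),np.sqrt(np.diag(np.linalg.inv(z.jac.T@z.jac))).round(4)[:5]);print(res(z.x[:5],True).round(1).tolist())
run("plain",0);run("bias",1)
V[:]=V[2:];
z=least_squares(lambda q:np.concatenate([res(q,True).ravel(),[(q[2]-.114)/.001,(q[4]-.172)/.005]]),[.63,.176,.11,.2,.17]);print("v4 only",z.x.round(4),res(z.x,True).round(1).tolist())
E
python3 fit3.py
```

```text
plain [0.6287 0.1768 0.1113 0.1854 0.1691] [0.0006 0.0005 0.0013 0.0216 0.0066]
[[-0.6, 1.6], [1.8, 1.6], [-0.7, 3.6], [2.0, 3.6], [-0.5, -1.0], [2.3, -1.1], [-0.5, -0.0], [1.0, -0.1], [-1.9, -1.9], [-0.4, -0.9], [-2.3, 0.5], [-0.9, -1.1]]
bias [ 0.6332  0.1704  0.1075  0.1853  0.1693  6.7387 -2.9195] [0.0029 0.0026 0.002  0.0192 0.0056]
[[-7.1, 4.2], [-5.8, 4.1], [-6.9, 4.6], [-5.3, 4.5], [-7.3, 2.8], [-5.8, 2.7], [-7.1, 1.9], [-6.9, 1.8], [-8.8, 1.5], [-6.1, 2.0], [-8.8, 4.3], [-6.3, 2.1]]
v4 only [0.6294 0.1776 0.1133 0.1882 0.172 ] [[-0.4, -0.9], [0.9, -0.2], [-0.4, 1.6], [0.8, -0.4]]
```

>>> {"fn": "servo_tool", "kwargs": {"plan": [[0.25, -0.2, -0.2, 0.08, 0, 0, 94], [0.5, -0.4, -0.4, 0.16, 0, 0, 94], [0.75, -0.65, -0.76, 0.24, 0, 0, 94], [1, -0.65, -0.76, 0.32, 0, 0, 94], [1, -0.65, -0.76, 0.4, 0, 0, 94], [1, -0.65, -0.76, 0.48, 0, 0, 94], [1, -0.65, -0.76, 0.55, 0, 0, 94], [1, -0.65, -0.76, 0.55, 0, 0, 94], [1, -0.65, -0.76, 0.55, 0, 0, 94]]}}

```text
time: 10.32
tool_pos: [0.5237, -0.1437, 0.2974]
ee_rot: [-3.14, 0.005, -2.968]
wrist_force: [-0.5, 0.0, -0.1]
width: 0.0942
finger_force: 0.0
```

>>> {"fn": "servo_tool", "kwargs": {"plan": [[0.3, -0.4, 0.2, 0, 0, 0, 94], [0.6, -0.8, 0.3, 0, 0, 0, 94], [0.6, -1, 0.3, 0, 0, 0, 94], [0.6, -1, 0.3, 0, 0, 0, 94]]}}

```text
time: 10.65
tool_pos: [0.4789, -0.2607, 0.2617]
ee_rot: [3.14, -0.004, -2.981]
wrist_force: [0.1, 0.5, -0.8]
width: 0.0941
finger_force: 0.0
```

>>> {"fn": "servo_tool", "kwargs": {"plan": [[0, -0.4, 0, 0, 0, 0, 94], [0, -0.66, 0, 0, 0, 0, 94], [0, -0.66, 0, 0, 0, 0, 94], [0, -0.66, 0, 0, 0, 0, 94], [0, -0.66, 0, 0, 0, 0, 94]]}}

```text
time: 11.07
tool_pos: [0.4924, -0.32, 0.2641]
ee_rot: [3.14, 0.0, -2.973]
wrist_force: [-0.8, 0.4, -0.2]
width: 0.0936
finger_force: 0.0
```

```bash
cat > blk.py <<'E'
from h import *
st();w=robot.snapshot("wrist")
for q in robot.find_in("sanding_block","wrist")[:3]:
    e=q["extent"];c=w[int(e[1])-4:int(e[1])+5,int(e[0])-4:int(e[0])+5].reshape(-1,3).mean(0);print(np.round(e),round(q["conf"],2),c.round(),wray(e[0],e[1],.03).round(4))
print("expect",wproj([.552,-.334,.02]))
m=(w.max(2)<75).astype(np.uint8)
n,l,s,c=cv2.connectedComponentsWithStats(m)
for i in range(1,n):
    if 800<s[i,4]:
        p=np.argwhere(l==i)[:,::-1].astype(np.float32);print(s[i],c[i].round(1),cv2.boxPoints(cv2.minAreaRect(p)).round(1).tolist())
E
python3 blk.py
```

```text
t 11.07 p [ 0.4924 -0.32    0.2641] rpy [ 3.14   0.    -2.973] F [-0.82  0.42 -0.15] M [ 0.03 -0.01 -0.02] w 0.0936 0.0
[122. 231.  95.  84.] 0.73 [178.  88. 192.] [ 0.5766 -0.4793  0.03  ]
[256. 232.  89.  58.] 0.67 [86. 78. 73.] [ 0.5522 -0.3287  0.03  ]
[248. 108.  92. 101.] 0.57 [123.  56. 136.] [ 0.4192 -0.3582  0.03  ]
expect [252.25267005 227.93641659]
[ 364    0  149   44 3567] [448.2  13.6] [[364.0, 0.0], [512.0, 0.0], [512.0, 43.0], [364.0, 43.0]]
[ 216  203   79   31 1031] [257.1 215.4] [[215.60000610351562, 218.89999389648438], [219.1999969482422, 199.39999389648438], [297.29998779296875, 213.60000610351562], [293.79998779296875, 233.10000610351562]]
[    0   250   560   170 21446] [290.7 351.4] [[-0.0, 250.0], [559.0, 250.0], [559.0, 419.0], [0.0, 419.0]]
```

```bash
cat > blk2.py <<'E'
from h import *
def seg(u0,v0,r=75,save=None):
    w=robot.snapshot("wrist");h=cv2.cvtColor(w,cv2.COLOR_RGB2HSV)
    m=((h[...,1]<85)&(h[...,2]<140)).astype(np.uint8)
    l=cv2.connectedComponents(m)[1];mm=np.zeros_like(m);
    mm[max(v0-r,0):v0+r,u0-r:u0+r]=1
    L=l*mm;k=np.bincount(L[L>0]).argmax();p=np.argwhere(L==k)[:,::-1].astype(np.float32)
    return w,m,p
if __name__=="__main__":
    w,m,p=seg(256,232);st()
    print(len(p),p.min(0),p.max(0));b=cv2.boxPoints(cv2.minAreaRect(p));print(b.round(1).tolist())
    # world footprint by projecting every pixel at z=.02
    q=np.array([wray(u,v,.024)[:2] for u,v in p]).astype(np.float32);(c,s,a)=cv2.minAreaRect(q*1000);print("world rect",c,s,a,"mean",q.mean(0))
    sm=m[195:270,200:310];print("\n".join("".join(".#"[x] for x in r[::2]) for r in sm[::3]))
E
python3 blk2.py
```

```text
t 11.22 p [ 0.4926 -0.319   0.2648] rpy [ 3.141e+00  1.000e-03 -2.971e+00] F [ 0.37  0.42 -0.14] M [ 0.08  0.03 -0.01] w 0.0938 0.0
3664 [211. 200.] [296. 257.]
[[209.0, 243.6999969482422], [217.8000030517578, 197.5], [298.1000061035156, 212.89999389648438], [289.29998779296875, 259.1000061035156]]Traceback (most recent call last):
  File "blk2.py", line 13, in <module>
    q=np.array([wray(u,v,.024)[:2] for u,v in p]).astype(np.float32);(c,s,a)=cv2.minAreaRect(q*1000);print("world rect",c,s,a,"mean",q.mean(0))
                ~~~~^^^^^^^^^^
  File "h.py", line 20, in wray
    K,Rc,o=wcam();d=Rc@np.linalg.inv(K)@[u,v,1];return o+d*(z-o[2])/d[2]
           ~~~~^^
  File "h.py", line 17, in wcam
    c=robot.camera_params("wrist");T=np.array(c["tool_from_camera"]);Rt,p=tool()
ValueError: time passes only in moves, steps and waits
```

```bash
sed -i 's/^def wray/def wrays(uv,z):\n    K,Rc,o=wcam();d=np.c_[uv,np.ones(len(uv))]@np.linalg.inv(K).T@Rc.T;return o+d*((z-o[2])\/d[:,2])[:,None]\ndef wray/' h.py
sed -i 's/q=np.array(.*astype(np.float32);(c/q=wrays(p,.03)[:,:2].astype(np.float32);(c/' blk2.py; python3 blk2.py
python3 - <<'E'
from h import *
print("scene long axis",ray("scene",260+165/3.158,130+140/3.158,.03),ray("scene",260+205/3.158,130+112/3.158,.03))
E
```

```text
t 11.27 p [ 0.4926 -0.319   0.2649] rpy [-3.142e+00  1.000e-03 -2.971e+00] F [-0.18 -0.06 -0.39] M [0.09 0.02 0.  ] w 0.0937 0.0
3663 [211. 200.] [296. 256.]
[[209.0, 243.8000030517578], [217.6999969482422, 197.5], [298.1000061035156, 212.60000610351562], [289.5, 258.8999938964844]]
world rect (549.2793579101562, -332.2310791015625) (93.26044464111328, 56.76961898803711) 88.29437255859375 mean [ 0.54926157 -0.33249307]
.......................................................
.......................................................
..........######.......................................
.........################..............................
........#######################........................
........################################...............
........######################################.........
........#########################################......
........#########################################......
.......##########################################......
.......#########################################.......
......##########################################.......
......##########################################.......
......#########################################........
......#########################################........
.......########################################........
........#######################################........
...........###################################.........
....................##########################.........
...........................##################..........
...................................########............
.......................................................
.......................................................
.......................................................
.......................................................
scene long axis [ 0.5631221  -0.29485731  0.03      ] [ 0.54032427 -0.37509187  0.03      ]
```

Run:
```python
from h import *
w=robot.snapshot("wrist");st()
print("col 255 down rows 170..280");print([w[r,253:258].mean(0).astype(int).tolist() for r in range(180,280,3)])
print("along row 230");print([w[228:232,c].mean(0).astype(int).tolist() for c in range(195,315,4)])
for n in("scene","side"):
    s=robot.snapshot(n);h=cv2.cvtColor(s,cv2.COLOR_RGB2HSV)
    u,v=(318,172) if n=="scene" else (351,275)
    x=h[v-22:v+22,u-26:u+26];print(n);print("\n".join("".join("#" if (p[2]<60 and p[1]<140) else "+" if (p[1]<90 and p[2]<110) else "p" if 120<p[0]<165 else "." for p in r) for r in x))
```

```text
t 11.32 p [ 0.4926 -0.3191  0.2649] rpy [-3.141e+00  1.000e-03 -2.971e+00] F [-0.85 -0.99  0.66] M [ 0.03  0.01 -0.02] w 0.0943 0.0
col 255 down rows 170..280
[[170, 134, 99], [182, 145, 108], [186, 149, 115], [192, 157, 120], [195, 157, 116], [197, 157, 113], [199, 159, 116], [200, 158, 115], [134, 101, 71], [64, 58, 53], [65, 60, 55], [49, 44, 41], [24, 22, 22], [38, 34, 32], [84, 77, 71], [87, 78, 73], [85, 77, 72], [84, 76, 72], [81, 74, 69], [84, 76, 71], [83, 75, 71], [88, 80, 74], [86, 78, 73], [88, 79, 74], [106, 88, 74], [208, 162, 104], [214, 168, 108], [212, 164, 105], [214, 166, 107], [220, 173, 114], [219, 171, 113], [217, 170, 112], [219, 172, 115], [221, 175, 117]]
along row 230
[[219, 177, 128], [215, 173, 125], [205, 163, 116], [199, 160, 118], [157, 128, 100], [81, 74, 69], [84, 76, 71], [83, 74, 70], [80, 72, 68], [82, 74, 71], [82, 73, 71], [80, 72, 68], [81, 73, 69], [84, 76, 71], [85, 77, 72], [84, 76, 72], [92, 83, 78], [86, 77, 72], [83, 75, 70], [91, 81, 75], [89, 79, 74], [91, 83, 77], [89, 81, 75], [91, 82, 76], [59, 54, 50], [128, 103, 80], [219, 174, 117]
[... 4027 characters left out ...]
++++.......
.....................++++++++++++++++++++++++.......
..pppppppppp...........++++++++++++++++++++++.......
pppppppppppppp..........++++++++++++++++++..........
ppppppppppppppp...........++++++++++++++............
ppppppppppppppp..............++++++++...............
ppppppppppppppp...............+++++.................
ppppppppppppppp.....................................
ppppppppppppppp.....................................
ppppppppppppppp.....................................
ppppppppppppppp.....................................
ppppppppppppppp.....................................
ppppppppppppppp.....................................
ppppppppppppppp.....................................
```

>>> {"fn": "servo_tool", "kwargs": {"plan": [[-0.1, 0.1, 0.1, 0, 0, 0.08, 94], [-0.2, 0.2, 0.2, 0, 0, 0.16, 94], [-0.3, 0.3, 0.3, 0, 0, 0.24, 94], [-0.4, 0.35, 0.4, 0, 0, 0.32, 94], [-0.5, 0.4, 0.5, 0, 0, 0.4, 94], [-0.6, 0.43, 0.6, 0, 0, 0.48, 94], [-0.66, 0.43, 0.65, 0, 0, 0.56, 94], [-0.66, 0.43, 0.65, 0, 0, 0.64, 94], [-0.66, 0.43, 0.65, 0, 0, 0.72, 94], [-0.66, 0.43, 0.65, 0, 0, 0.8, 94], [-0.66, 0.43, 0.65, 0, 0, 0.88, 94], [-0.66, 0.43, 0.65, 0, 0, 0.96, 94]]}}

```text
time: 12.42
tool_pos: [0.5503, -0.266, 0.1996]
ee_rot: [3.141, 0.0, 1.805]
wrist_force: [0.2, -0.6, 0.7]
width: 0.0941
finger_force: 0.0
```

>>> {"fn": "servo_tool", "kwargs": {"plan": [[0, 0, 0, 0, 0, 0.07, 94], [0, 0, 0, 0, 0, 0.148, 94], [0, 0, 0, 0, 0, 0.148, 94], [0, 0, 0, 0, 0, 0.148, 94], [0, 0, 0, 0, 0, 0.148, 94]]}}

```text
time: 12.83
tool_pos: [0.5503, -0.2663, 0.1995]
ee_rot: [3.141, -0.0, 1.581]
wrist_force: [-0.0, -0.2, -0.0]
width: 0.0937
finger_force: 0.0
```

```bash
cat > b3.py <<'E'
from h import *
st();e=wproj([.55,-.333,.03]);print("expect",e)
w=robot.snapshot("wrist");Rt,pt=tool()
print([(np.round(q["extent"]).tolist(),round(q["conf"],2)) for q in robot.find_in("sanding_block","wrist")[:3]])
h=cv2.cvtColor(w,cv2.COLOR_RGB2HSV);m=((h[...,1]<85)&(h[...,2]<140)).astype(np.uint8)
m[:, :130]=0;m[:,420:]=0;m[350:]=0
l=cv2.connectedComponents(m)[1];k=l[int(e[1]),int(e[0])]
p=np.argwhere(l==k)[:,::-1].astype(np.float32);print(k,len(p),p.min(0),p.max(0))
for z in(.005,.038):
    q=wrays(p,z)[:,:2].astype(np.float32);print(z,cv2.minAreaRect(q*1000))
g=w.mean(2)
a,b=p.min(0).astype(int)-6,p.max(0).astype(int)+8
print(a,b);print("\n".join("".join("." if not m[r,c] else "%x"%min(int(g[r,c]/8),15) for c in range(a[0],b[0],2)) for r in range(a[1],b[1],4)))
E
python3 b3.py
```

```text
t 12.83 p [ 0.5503 -0.2663  0.1995] rpy [ 3.141 -0.     1.581] F [-0.04 -0.21 -0.02] M [-0.13  0.05 -0.04] w 0.0937 0.0
expect [273.49269524 262.44036201]
[([280.0, 260.0, 56.0, 101.0], 0.79), ([291.0, 376.0, 74.0, 86.0], 0.76), ([151.0, 278.0, 113.0, 89.0], 0.69)]
2 4920 [253. 206.] [307. 306.]
0.005 ((556.08251953125, -339.0394592285156), (112.78025817871094, 55.21720886230469), 89.61073303222656)
0.038 ((555.4203491210938, -325.0242004394531), (102.34798431396484, 50.10960006713867), 89.6107406616211)
[247 200] [315 314]
..................................
..................................
.....7777777677767779ababaa99.....
.....7777765333333233468accbbbc...
.....798632333332332333325acbba...
....a88732456666666666656549bbc...
.....77646777767667777779a98bbd...
...d86756777777777777678accaabd...
....86666767677777777778bcccab....
....76667677667777777888bdcbab....
....877777787677767787678aaaac....
....877667776766667767668aa9ac....
....876666666666666666667999bc....
....776666666666676666667999bd....
....877899888777777889999999c.....
....7779aabba9aaa99aaaaaaa99b.....
....8779a9a9999999a9a999999ab.....
....87799aaa9a9999999999a99ac.....
....8789abaaa999a9999aa9999ac.....
....788aa9a99999aaaaa999999ac.....
....888aa99a999999999999999bd.....
...a88899999999999999999899ad.....
...ca889999999999999999898ab......
....ca89999999999999998999ac......
.......9999999999a99999999d.......
.......b99999999a99999999.........
.........b9999999999999...........
..................................
..................................
```

Run:
```python
from h import *
w=robot.snapshot("wrist")
for r in(235,270,290):print(r,[(c,*w[r-1:r+2,c].mean(0).astype(int).tolist()) for c in range(232,330,3)])
print([(r,*w[r,278:283].mean(0).astype(int).tolist()) for r in list(range(190,226,3))+list(range(294,330,3))])
```

```text
235 [(232, 148, 114, 83), (235, 147, 113, 83), (238, 144, 113, 83), (241, 145, 112, 82), (244, 156, 124, 89), (247, 161, 129, 92), (250, 158, 122, 85), (253, 141, 106, 75), (256, 62, 55, 50), (259, 56, 51, 47), (262, 59, 52, 49), (265, 61, 55, 51), (268, 61, 55, 51), (271, 59, 54, 49), (274, 61, 56, 51), (277, 64, 60, 55), (280, 64, 58, 55), (283, 66, 60, 55), (286, 69, 62, 58), (289, 72, 66, 60), (292, 72, 66, 60), (295, 107, 97, 89), (298, 120, 109, 99), (301, 107, 98, 89), (304, 92, 84, 78), (307, 152, 119, 90), (310, 219, 170, 107), (313, 219, 170, 110), (316, 221, 173, 114), (319, 224, 177, 117), (322, 224, 177, 117), (325, 223, 176, 116), (328, 227, 179, 119)]
270 [(232, 217, 176, 128), (235, 217, 176, 128), (238, 216, 175, 127), (241, 220, 178, 129), (244, 217, 175, 126), (247, 213, 170, 121), (250, 208, 165, 116), (253, 128, 102, 82), (256, 70, 63, 58), (259, 63, 58, 54), (262, 86, 79, 74), (265, 92, 83, 77), (268, 89, 81, 75), (271, 85, 78, 72), (274, 87, 78, 72), (277, 85, 76, 71), (280, 85, 78, 72), (283, 86, 78, 72), (286, 83, 74, 70), (289, 84, 76, 71), (292, 91, 82, 77)
[... 726 characters left out ...]
 104, 94, 85), (304, 179, 147, 115), (307, 197, 161, 123), (310, 198, 161, 120), (313, 198, 160, 118), (316, 201, 163, 120), (319, 209, 170, 126), (322, 209, 169, 123), (325, 215, 176, 128), (328, 219, 180, 131)]
[(190, 168, 128, 83), (193, 168, 127, 83), (196, 168, 128, 83), (199, 166, 126, 81), (202, 163, 124, 79), (205, 95, 72, 50), (208, 63, 57, 52), (211, 37, 32, 31), (214, 25, 23, 22), (217, 32, 30, 29), (220, 60, 53, 51), (223, 61, 54, 50), (294, 82, 74, 70), (297, 87, 78, 73), (300, 87, 79, 73), (303, 83, 75, 71), (306, 92, 80, 73), (309, 206, 164, 115), (312, 220, 176, 120), (315, 219, 174, 119), (318, 219, 175, 117), (321, 220, 176, 117), (324, 223, 179, 120), (327, 226, 181, 122)]
```

>>> {"fn": "servo_tool", "kwargs": {"plan": [[-0.3, 0.06, 0.3, 0, 0, 0, 94], [-0.65, 0.06, 0.6, 0, 0, 0, 94], [-0.65, 0.06, 0.9, 0, 0, 0, 94], [-0.65, 0.06, 0.9, 0, 0, 0, 94], [-0.65, 0.06, 0.9, 0, 0, 0, 94]]}}

```text
time: 13.4
tool_pos: [0.5552, -0.3305, 0.1067]
ee_rot: [-3.137, -0.004, 1.578]
wrist_force: [0.3, 0.1, 1.1]
width: 0.0937
finger_force: 0.0
```

```bash
sed -i 's/wproj(\[.55,-.333,.03\])/wproj([.556,-.31,.03])/' b3.py; python3 b3.py | head -7
```

```text
t 13.4 p [ 0.5552 -0.3305  0.1067] rpy [-3.137 -0.004  1.578] F [0.3  0.07 1.1 ] M [-0.04  0.03  0.  ] w 0.0937 0.0
expect [276.72454905 198.68079644]
[([279.0, 225.0, 77.0, 145.0], 0.88), ([301.0, 376.0, 108.0, 88.0], 0.78), ([86.0, 252.0, 150.0, 119.0], 0.66)]
1 9799 [241. 153.] [317. 296.]
0.005 ((559.7400512695312, -342.3594970703125), (115.14073944091797, 56.08634948730469), 88.36200714111328)
0.038 ((559.2858276367188, -331.2915954589844), (101.00434875488281, 49.20044708251953), 88.36194610595703)
[235 147] [325 304]
```

>>> {"fn": "servo_tool", "kwargs": {"plan": [[-0.05, 0.04, 0.3, 0, 0, 0, 94], [-0.05, 0.04, 0.55, 0, 0, 0, 94], [-0.05, 0.04, 0.77, 0, 0, 0, 94], [-0.05, 0.04, 0.77, 0, 0, 0, 94], [-0.05, 0.04, 0.77, 0, 0, 0, 94], [-0.05, 0.04, 0.77, 0, 0, 0, 30], [-0.05, 0.04, 0.77, 0, 0, 0, 30], [-0.05, 0.04, 0.77, 0, 0, 0, 30], [-0.05, 0.04, 0.77, 0, 0, 0, 30], [-0.05, 0.04, 0.77, 0, 0, 0, 30], [-0.05, 0.04, 0.77, 0, 0, 0, 30], [-0.05, 0.04, 0.77, 0, 0, 0, 30]]}}

```text
time: 14.5
tool_pos: [0.5607, -0.3365, 0.0325]
ee_rot: [3.141, -0.0, 1.578]
wrist_force: [0.8, -0.7, -0.4]
width: 0.0507
finger_force: 0.0
```

>>> {"fn": "servo_tool", "kwargs": {"plan": [[0, 0, 0, 0, 0, 0, 20], [0, 0, 0, 0, 0, 0, 20], [0, 0, 0, 0, 0, 0, 20], [0, 0, 0, 0, 0, 0, 20], [0, 0, 0, 0, 0, 0, 20]]}}

```text
time: 14.92
tool_pos: [0.5605, -0.3365, 0.0323]
ee_rot: [-3.141, -0.0, 1.578]
wrist_force: [-1.3, -0.3, 0.7]
width: 0.0397
finger_force: 29.9
```

The fingers closed on a 40 mm grip, narrower than the 52 mm stated. It is the only black block in view, so I go on with it: lift and carry.

>>> {"fn": "servo_tool", "kwargs": {"plan": [[0, 0, -0.1, 0, 0, 0, 20], [0, 0, -0.3, 0, 0, 0, 20], [0, 0, -0.6, 0, 0, 0, 20], [0, 0, -1, 0, 0, 0, 20], [0, 0, -1, 0, 0, 0, 20], [0, 0, -1, 0, 0, 0, 20]]}}

```text
time: 15.42
tool_pos: [0.5629, -0.3375, 0.1369]
ee_rot: [3.134, 0.005, 1.578]
wrist_force: [-0.0, -0.7, -1.9]
width: 0.0396
finger_force: 29.9
```

Run:
```python
from h import *
st();w=robot.snapshot("wrist");h=cv2.cvtColor(w,cv2.COLOR_RGB2HSV)
print([(np.round(q["extent"]).tolist(),round(q["conf"],2)) for q in robot.find_in("sanding_block","wrist")[:4]])
m=((h[...,0]>125)&(h[...,0]<165)&(h[...,1]>90)).astype(np.uint8);n,l,s,c=cv2.connectedComponentsWithStats(m)
for i in range(1,n):
    if s[i,4]>600:
        q=wrays(np.argwhere(l==i)[:,::-1].astype(float),.02)[:,:2].astype(np.float32);print("purple",s[i],cv2.minAreaRect(q*1000))
print([(r,*w[r,268:280].mean(0).astype(int).tolist()) for r in range(120,345,6)])
```

```text
t 15.42 p [ 0.5629 -0.3375  0.1369] rpy [3.134 0.005 1.578] F [-0.02 -0.69 -1.87] M [-0.17  0.06  0.02] w 0.0396 29.9
[([276.0, 254.0, 108.0, 192.0], 0.79), ([100.0, 232.0, 147.0, 116.0], 0.77), ([286.0, 372.0, 76.0, 96.0], 0.55)]
purple [  24  174  148  115 9586] ((418.7645568847656, -354.5257873535156), (66.38014221191406, 102.43011474609375), 57.48857116699219)
purple [ 250  387   63   33 1516] ((567.2386474609375, -515.0494995117188), (55.826595306396484, 35.3038215637207), 0.4410165250301361)
[(120, 247, 200, 138), (126, 245, 199, 137), (132, 242, 196, 134), (138, 247, 200, 140), (144, 248, 202, 142), (150, 227, 181, 124), (156, 144, 110, 76), (162, 123, 113, 105), (168, 39, 36, 35), (174, 74, 67, 64), (180, 113, 102, 96), (186, 112, 102, 94), (192, 114, 103, 95), (198, 117, 107, 99), (204, 116, 106, 98), (210, 118, 108, 100), (216, 117, 107, 99), (222, 113, 103, 96), (228, 99, 90, 83), (234, 73, 67, 62), (240, 74, 66, 63), (246, 76, 68, 64), (252, 72, 66, 61), (258, 73, 66, 62), (264, 70, 65, 60), (270, 69, 63, 59), (276, 73, 66, 63), (282, 70, 64, 60), (288, 70, 63, 59), (294, 73, 66, 62), (300, 70, 64, 60), (306, 68, 61, 58), (312, 65, 59, 56), (318, 66, 60, 57), (324, 66, 60, 57), (330, 67, 62, 58), (336, 69, 63, 59), (342, 73, 66, 62)]
```

Run:
```python
from h import *
c=robot.camera_params("wrist");K=np.array(c["camera_matrix"]);T=np.array(c["tool_from_camera"])
for v,z in((158.5,.022),(158.5,.032),(165,.022),(177,-.006),(171,.0)):
    d=T[:3,:3]@np.linalg.inv(K)@[274,v,1];o=T[:3,3];print(v,z,(o+d*(z-o[2])/d[2]).round(4))
```

```text
158.5 0.022 [ 0.0543 -0.0005  0.022 ]
158.5 0.032 [ 0.053  -0.0005  0.032 ]
165 0.022 [ 0.0511 -0.0005  0.022 ]
177 -0.006 [ 0.0501 -0.0005 -0.006 ]
171 0.0 [ 0.0517 -0.0005  0.    ]
```

>>> {"fn": "servo_tool", "kwargs": {"plan": [[0.2, 0.02, -0.2, 0, 0, -0.07, 20], [0.4, 0.04, -0.4, 0, 0, -0.14, 20], [0.6, 0.05, -0.6, 0, 0, -0.21, 20], [0.8, 0.06, -0.8, 0, 0, -0.28, 20], [1, 0.07, -1, 0, 0, -0.36, 20], [1, 0.07, -1, 0, 0, -0.44, 20], [1, 0.07, -1, 0, 0, -0.52, 20], [1, 0.07, -1, 0, 0, -0.6, 20], [1, 0.07, -1, 0, 0, -0.68, 20], [1, 0.07, -1, 0, 0, -0.75, 20], [1, 0.07, -1, 0, 0, -0.8, 20], [1, 0.07, -1, 0, 0, -0.8, 20]]}}

```text
time: 16.52
tool_pos: [0.5662, -0.2358, 0.2292]
ee_rot: [3.14, -0.005, 2.836]
wrist_force: [-0.7, -0.0, -2.7]
width: 0.0394
finger_force: 29.9
```

>>> {"fn": "servo_tool", "kwargs": {"plan": [[0, 0.2, 0, 0, 0, -0.06, 20], [0, 0.45, 0, 0, 0, -0.13, 20], [0, 0.7, 0, 0, 0, -0.2, 20], [0, 1, 0, 0, 0, -0.26, 20], [0, 1, 0, 0, 0, -0.303, 20], [0, 1, 0, 0, 0, -0.303, 20]]}}

```text
time: 17.02
tool_pos: [0.597, -0.1391, 0.2303]
ee_rot: [3.14, -0.003, -2.971]
wrist_force: [-0.1, -1.0, -1.7]
width: 0.0397
finger_force: 29.9
```

>>> {"fn": "servo_tool", "kwargs": {"plan": [[0, 0.25, 0, 0, 0, 0, 20], [0, 0.5, 0, 0, 0, 0, 20], [0, 0.75, 0, 0, 0, 0, 20], [0, 1, 0, 0, 0, 0, 20]]}}

```text
time: 17.35
tool_pos: [0.5796, -0.0425, 0.2309]
ee_rot: [3.141, -0.002, -2.978]
wrist_force: [-0.5, 0.7, -1.6]
width: 0.0396
finger_force: 29.9
```

>>> {"fn": "servo_tool", "kwargs": {"plan": [[0, 0.25, 0, 0, 0, 0, 20], [0, 0.5, 0, 0, 0, 0, 20], [0, 0.75, 0, 0, 0, 0, 20], [0, 1, 0, 0, 0, 0, 20], [0, 1, 0, 0, 0, 0, 20], [0, 1, 0, 0, 0, 0, 20]]}}

```text
time: 17.85
tool_pos: [0.5631, 0.0563, 0.2314]
ee_rot: [-3.141, -0.002, -2.974]
wrist_force: [0.2, -0.4, -1.5]
width: 0.0398
finger_force: 29.9
```

```bash
cat > go.py <<'E'
from h import *
import sys
c=np.array([.629,.1765,.112]);th,ya=.186,.171
Rb=(R.from_euler("z",ya)*R.from_euler("y",-th)).as_matrix();n=Rb[:,2]
Rt=np.c_[-Rb[:,0],Rb[:,1],-n]
A,p=tool();st()
for h in map(float,sys.argv[1:]):
    d=A.T@(c+n*(.0323+h)-p);print(h,"shift",(d/.1).round(3),"turn",(R.from_matrix(A.T@Rt).as_rotvec()/(np.pi/2)).round(4))
print("err in board frame: pos",(Rb.T@(p-n*.0323-c)).round(4))
E
python3 go.py .04 .02 0
```

```text
t 17.85 p [0.5631 0.0563 0.2314] rpy [-3.141e+00 -2.000e-03 -2.974e+00] F [ 0.22 -0.38 -1.48] M [-0.   -0.02  0.03] w 0.0398 29.9
0.04 shift [-0.718  1.075  0.482] turn [-0.0004 -0.1195 -0.0021]
0.02 shift [-0.755  1.075  0.678] turn [-0.0004 -0.1195 -0.0021]
0.0 shift [-0.792  1.075  0.875] turn [-0.0004 -0.1195 -0.0021]
err in board frame: pos [-0.0619 -0.1073  0.1008]
```

>>> {"fn": "servo_tool", "kwargs": {"plan": [[-0.2, 0.3, 0, 0, -0.03, 0, 20], [-0.4, 0.6, 0.1, 0, -0.06, 0, 20], [-0.6, 0.9, 0.2, 0, -0.09, 0, 20], [-0.72, 1, 0.3, 0, -0.12, 0, 20], [-0.72, 1, 0.48, 0, -0.12, 0, 20], [-0.72, 1, 0.48, 0, -0.12, 0, 20], [-0.72, 1, 0.48, 0, -0.12, 0, 20]]}}

```text
time: 18.43
tool_pos: [0.617, 0.1651, 0.1821]
ee_rot: [-3.141, 0.184, -2.975]
wrist_force: [-0.2, -0.3, -0.9]
width: 0.0399
finger_force: 29.9
```

```bash
python3 go.py .01 0 -.004
```

```text
t 18.43 p [0.617  0.1651 0.1821] rpy [-3.141  0.184 -2.975] F [-0.23 -0.34 -0.89] M [-0.    0.1   0.01] w 0.0399 29.9
0.01 shift [-0.006  0.092  0.292] turn [-0.0009 -0.0015 -0.0029]
0.0 shift [-0.006  0.092  0.392] turn [-0.0009 -0.0015 -0.0029]
-0.004 shift [-0.006  0.092  0.432] turn [-0.0009 -0.0015 -0.0029]
err in board frame: pos [-0.0006 -0.0092  0.0392]
```

>>> {"fn": "servo_tool", "kwargs": {"plan": [[0, 0.09, 0.1, 0, 0, 0, 20], [0, 0.09, 0.2, 0, 0, 0, 20], [0, 0.09, 0.27, 0, 0, 0, 20], [0, 0.09, 0.3, 0, 0, 0, 20], [0, 0.09, 0.3, 0, 0, 0, 20], [0, 0.09, 0.3, 0, 0, 0, 20]]}}

```text
time: 18.93
tool_pos: [0.6218, 0.1764, 0.1547]
ee_rot: [-3.142, 0.188, -2.973]
wrist_force: [0.3, 0.2, -1.4]
width: 0.0395
finger_force: 29.9
```

>>> {"fn": "servo_tool", "kwargs": {"plan": [[0, 0, 0.03, 0, 0, 0, 20], [0, 0, 0.06, 0, 0, 0, 20], [0, 0, 0.06, 0, 0, 0, 20], [0, 0, 0.06, 0, 0, 0, 20]]}}

```text
time: 19.27
tool_pos: [0.6228, 0.1768, 0.1489]
ee_rot: [3.142, 0.188, -2.973]
wrist_force: [0.0, 0.0, -1.5]
width: 0.0397
finger_force: 29.9
```

```bash
python3 go.py .0 -.004
```

```text
t 19.27 p [0.6228 0.1768 0.1489] rpy [ 3.142  0.188 -2.973] F [ 0.04  0.03 -1.46] M [-0.    0.16  0.02] w 0.0397 29.9
0.0 shift [ 0.008 -0.013  0.051] turn [-0.0002  0.0014 -0.0012]
-0.004 shift [ 0.008 -0.013  0.091] turn [-0.0002  0.0014 -0.0012]
err in board frame: pos [0.0008 0.0013 0.0051]
```

Free-hanging wrist torque here is My ≈ 0.16. I creep down in 2 mm steps, watching force and moment.

>>> {"fn": "servo_tool", "kwargs": {"plan": [[0, -0.01, 0.02, 0, 0, 0, 20], [0, -0.01, 0.03, 0, 0, 0, 20], [0, -0.01, 0.03, 0, 0, 0, 20]]}}

```text
time: 19.52
tool_pos: [0.6237, 0.1758, 0.1461]
ee_rot: [-3.142, 0.189, -2.973]
wrist_force: [0.2, 0.1, -1.0]
width: 0.0397
finger_force: 29.9
```

>>> {"fn": "servo_tool", "kwargs": {"plan": [[0, 0, 0.02, 0, 0, 0, 20], [0, 0, 0.02, 0, 0, 0, 20], [0, 0, 0.02, 0, 0, 0, 20]]}}

```text
time: 19.77
tool_pos: [0.6242, 0.1759, 0.1447]
ee_rot: [-3.142, 0.189, -2.973]
wrist_force: [-0.9, -0.8, 0.2]
width: 0.04
finger_force: 29.9
```

```bash
python3 go.py 0
```

```text
t 19.77 p [0.6242 0.1759 0.1447] rpy [-3.142  0.189 -2.973] F [-0.93 -0.78  0.15] M [-0.1   0.24  0.  ] w 0.04 29.9
0.0 shift [ 0.013 -0.003  0.007] turn [-0.0003  0.0021 -0.0012]
err in board frame: pos [0.0013 0.0003 0.0007]
```

>>> {"fn": "servo_tool", "kwargs": {"plan": [[0, 0, 0.01, 0, 0, 0, 20], [0, 0, 0.02, 0, 0, 0, 20], [0, 0, 0.02, 0, 0, 0, 20], [0, 0, 0.02, 0, 0, 0, 20]]}}

```text
time: 20.1
tool_pos: [0.6246, 0.176, 0.1428]
ee_rot: [-3.142, 0.19, -2.973]
wrist_force: [-0.3, -2.1, 3.0]
width: 0.0396
finger_force: 29.9
```

>>> {"fn": "servo_tool", "kwargs": {"plan": [[0, 0, 0.01, 0, 0, 0, 20], [0, 0, 0.02, 0, 0, 0, 20], [0, 0, 0.02, 0, 0, 0, 20], [0, 0, 0.02, 0, 0, 0, 20]]}}

```text
time: 20.43
tool_pos: [0.6249, 0.1761, 0.1408]
ee_rot: [-3.142, 0.189, -2.972]
wrist_force: [-1.1, -1.1, 5.1]
width: 0.0397
finger_force: 29.9
```

```bash
python3 go.py 0
python3 - <<'E'
from h import *
for i in range(4):
    robot.snapshot("wrist");o=robot.get_obs();print(np.round(o["wrist_force"],2),np.round(o["wrist_torque"],3))
E
```

```text
t 20.43 p [0.6249 0.1761 0.1408] rpy [-3.142  0.189 -2.972] F [-1.09 -1.15  5.13] M [-0.14  0.34 -0.11] w 0.0397 29.9
0.0 shift [ 0.013 -0.003 -0.032] turn [-0.0003  0.0022 -0.0012]
err in board frame: pos [ 0.0013  0.0003 -0.0032]
[-1.22 -1.33  5.01] [-0.183  0.316 -0.068]
[-1.32 -1.13  5.14] [-0.141  0.306 -0.015]
[-0.97 -1.21  4.49] [-0.158  0.294 -0.015]
[-0.64 -0.64  4.54] [-0.153  0.292 -0.053]
```

Contact is about 6 N at 4 mm of spring give, close to the expected 5.8 N. The centre of pressure is near the middle, so the sole is flush. One last numeric check that the post is still behind the peg.

Run:
```python
from h import *
w=robot.snapshot("wrist");st()
P0=wproj([.5127,.1553,.113]);G=wproj([.4785,.150,.036]);print("post expect",P0,"peg expect",G)
h=cv2.cvtColor(w,cv2.COLOR_RGB2HSV);m=((h[...,2]<60)&(h[...,1]<110)).astype(np.uint8)
n,l,s,c=cv2.connectedComponentsWithStats(m)
print([(s[i].tolist(),c[i].round(1).tolist()) for i in range(1,n) if s[i,4]>60 and s[i,1]<200])
```

```text
t 20.68 p [0.625  0.1761 0.1407] rpy [-3.142  0.19  -2.973] F [-1.46 -0.08  5.16] M [-0.16  0.28  0.01] w 0.0397 29.9
post expect [269.39047508  12.00688718] peg expect [271.33081453 -53.37093995]
[([247, 8, 46, 50, 1744], [269.5, 32.7]), ([178, 157, 192, 201, 10602], [274.0, 243.8]), ([531, 160, 19, 9, 81], [540.0, 163.7]), ([74, 163, 15, 9, 71], [81.0, 166.7])]
```

```bash
python3 -c "
from bench import robot
print(robot.close_job())"
```

```text
the job is handed in; nothing more can be done
None
```

I handed the job in with the carrier at the index peg and the black block still gripped near the board's centre, apparently flush, at about 6 N; no verdict came back, the grip measured 40 mm instead of the stated 52 mm, and I viewed 11 pictures, one over the limit of 10.

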